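# Sort the round-flanged bushes into their inspection dishes

## Robot

A 7-joint arm with a two-finger parallel gripper is mounted at the origin on the work surface. World frame = base frame: x ahead of the robot, y to its left, z up, the work surface at z = 0. Lengths are in m, angles in rad, forces in N, time in s.
With the tool pointing down it reaches from about 0.425 to 0.925 m from the base axis. Payload 6.8 kg.
Tool frame: the origin (TCP) lies at the very end of the fingers, on their centre line; the grasp point (between the pads) lies behind it (env.tcp_to_grasp is the z of the grasp point in the tool frame, in m); z points along the fingers, y is the line along which they close (so a half turn about z gives the same grasp; the last joint's range is limited). The gripper opens to 85 mm and grips with 20 to 120 N. Pads are 22 mm wide; open, the fingers measure 114 mm over their backs; the gripper's body (76 mm by 85 mm) begins 54 mm behind the grasp point. The pads swing forward as they close: fully open they stand 13 mm farther back than shut.
Start: joints at [1.056, 0.477, 0.022, 1.555, -0.011, 1.109, -0.083], TCP at [0.267, -0.62, 0.193] pointing down, gripper open.
Joint ranges: [-2.96, 2.96], [-0.34, 2.1], [-1.41, 1.46], [0.24, 2.44], [-1.37, 4.51], [0.17, 1.92], [-2.96, 2.96]. Speed limits (rad/s): [2.39, 2.39, 3.14, 3.14, 3.14, 3.14, 3.14].

## Interface

Orientations are given as a unit quaternion [w, x, y, z].
In Python, from cell import env, claw, planner, sensors, optics, close_job gives the robot as it stands. The module is installed in compiled form; this text tells all that it offers. Calls block until the motion is done:
- env.reach(position, orientation): joint-space move of the TCP to a pose.
- env.servo_line(position, attitude=None, feed=0.15, force_limit=None): straight line of the TCP; attitude=None keeps the orientation; feed is the mean speed in m/s. With force_limit (N) it stops when the force on the tool has changed by that much, and returns True; else False.
- env.set_joints(angles): joint-space move.
- claw.command_gripper(opening, newtons=None): finger opening in m; newtons is the grip in N (None keeps the last); returns when the fingers have stopped.
- env.pause(seconds).
- planner.solve_ik(position, orientation): joint angles nearest the present ones, or None.
- sensors.get_obs(): the state.
- optics.read_camera(name): name is "side" or "top" or "wrist"; returns (picture, depth): 420x560x3 uint8, blue, green, red; 420x560 float32, m along the optical axis (not along the pixel's ray), 0 where there is no reading.
- optics.camera_params(name): a dict with "camera_matrix" (3x3 intrinsics, pixels), "distortion" ([k1, k2, p1, p2, k3] as OpenCV has them; the pictures are not rectified), "rvec" (rotation vector, rad) and "tvec" (3), from world to camera coordinates, as OpenCV has them; the wrist camera has in their place "T_tool_cam" (4x4, takes a point from camera to tool coordinates, whose origin is the TCP and whose axes are the flange's). Camera axes: x right, y down, z forward; pixel columns grow to the right and rows downward; lengths in m; the calibration is good to about 2 mm. A picture is of the moment at which its call begins: read the wrist's pose just before it. camera_params takes no time and is no camera call.
A pose or a line that the arm cannot do raises env.PlanningError and nothing moves.
- close_job(): hands the job in; it is judged then, once.
The state is a dict: "t": time; "qpos": joint angles; "joint_velocities": joint speeds; "joint_efforts": joint torques, N m; "position": TCP position; "ee_rot": TCP orientation; "wrist_force": force on the tool from outside, world axes, zero at the start; "wrist_torque": the same for the moment, N m; "grip_width": finger opening in m; "gripper_force": force on a finger pad.
Only numpy, scipy, OpenCV 4.12 (cv2) and the standard library are available. Lean on these libraries where they do the work, as an engineer would, in place of code of your own. Each camera call takes 0.05 s, during which the arm holds its last target. There are 200 camera calls.

## Task

Get the turned parts ready for inspection: pick the three steel bushes with round flanges out of what stands on the bench and set each one upright, flat on the floor of the dish of its own size - smallest in the smallest dish, middle-sized in the middle one, largest in the largest - roughly centred and let go. Set them down, do not drop them, and leave the two square-flanged bushes, the yellow cup and the blue magnetic base where they stand.

Things in the scene. Friction and masses are not known exactly. Their poses are not given: they have to be found in the camera images.
- bush_small_mid (a point): the smallest round-flanged steel bush standing upright on its flange: round flange, diameter 38 mm, 10 mm thick, and on it a plain round hub 22 mm in diameter, 38 mm tall, with a dark bore in its top; 48 mm high in all. Loose. Point: on its axis, half-way up (24 mm above its underside); z up along the axis. Take it by the hub, above the flange.
- bush_medium_mid (a point): the middle-sized round-flanged steel bush standing upright on its flange: round flange, diameter 54 mm, 10 mm thick, and on it a plain round hub 28 mm in diameter, 38 mm tall, with a dark bore in its top; 48 mm high in all. Loose. Point: on its axis, half-way up (24 mm above its underside); z up along the axis. Take it by the hub, above the flange.
- bush_large_mid (a point): the largest round-flanged steel bush standing upright on its flange: round flange, diameter 70 mm, 10 mm thick, and on it a plain round hub 32 mm in diameter, 38 mm tall, with a dark bore in its top; 48 mm high in all. Loose. Point: on its axis, half-way up (24 mm above its underside); z up along the axis. Take it by the hub, above the flange.
- nest_small: the smallest of three round aluminium dishes with a black lining on the floor, fixed to the bench: inner diameter 54 mm, outer 62 mm, floor 4 mm thick, rim 10 mm high (6 mm above the floor). Origin: centre of its underside, on the bench top; z up.
- nest_medium: the middle-sized of three round aluminium dishes with a black lining on the floor, fixed to the bench: inner diameter 70 mm, outer 78 mm, floor 4 mm thick, rim 10 mm high (6 mm above the floor). Origin: centre of its underside, on the bench top; z up.
- nest_large: the largest of three round aluminium dishes with a black lining on the floor, fixed to the bench: inner diameter 86 mm, outer 94 mm, floor 4 mm thick, rim 10 mm high (6 mm above the floor). Origin: centre of its underside, on the bench top; z up.
- square_a_mid (a point): the smaller square-flanged steel bush standing upright on its flange: square flange, side 44 mm, 10 mm thick, and on it a plain round hub 26 mm in diameter, 38 mm tall, with a dark bore in its top; 48 mm high in all. Loose. Point: on its axis, half-way up (24 mm above its underside); z up along the axis. Not to be moved.
- square_b_mid (a point): the larger square-flanged steel bush standing upright on its flange: square flange, side 58 mm, 10 mm thick, and on it a plain round hub 30 mm in diameter, 38 mm tall, with a dark bore in its top; 48 mm high in all. Loose. Point: on its axis, half-way up (24 mm above its underside); z up along the axis. Not to be moved.
- cup_mid (a point): a yellow plastic cup, empty, open at the top, 72 mm across the rim, 75 mm high, standing loose on the bench. Point: on its axis, half-way up; z up. Not to be moved.
- magbase_mid (a point): a blue magnetic gauge base, a block 58 mm (x) by 50 mm (y) by 50 mm high with a small black switch on its -x side (reaching 36 mm from the axis) and a 6 mm high stud on top, standing loose. Point: its centre, half-way up the block; z up. Not to be moved.
There are look-alikes about, which are no part of the job. Leave any brown look-alike of the part that bears bush_small_mid alone. Leave any red look-alike of the part that bears bush_medium_mid alone.

How it is judged:
By the outcome, as a careful person would: the job done as asked, in the order asked, and still so for the second after the job is handed in, with the robot touching nothing.
It also fails if it takes over 83 s, if anything falls off the work surface, if the arm or the gripper's body presses on something with over 40 N, if the wrist force passes 120 N, or if a joint passes its speed limit or range.

## Working session

There is one attempt and no reset: what is moved stays moved. The work goes in short steps, each a Python script; the robot and the scene stay as the last script left them, time stands still between calls to the robot, and variables do not carry over. Pictures are saved under pics/ and viewed, at most 14 in all, crops included, and the job is handed in when it is done.

```bash
mkdir -p pics; ls
python3 - <<'E'
from cell import *
import cv2,numpy as np
np.set_printoptions(precision=4,suppress=True)
o=sensors.get_obs();print(o['t'],o['position'],o['ee_rot'],o['grip_width'],env.tcp_to_grasp)
for n in("top","side"):
    p,d=optics.read_camera(n);cv2.imwrite(f"pics/{n}1.png",p);np.save(f"{n}1.npy",d);np.save(f"{n}1p.npy",p)
    print(n,optics.camera_params(n))
print(optics.camera_params("wrist"))
E
```

```text
pics
0.0 [ 0.2668 -0.6193  0.1921] [-0.0009  0.9794  0.202  -0.0003] 0.08530285528937864 -0.0187
top {'camera_matrix': array([[513.5345,   0.    , 277.6738],
       [  0.    , 513.5345, 207.12  ],
       [  0.    ,   0.    ,   1.    ]]), 'distortion': array([-0.1906,  0.    ,  0.    ,  0.    ,  0.    ]), 'rvec': array([ 2.122 , -2.1251,  0.2158]), 'tvec': array([0.007 , 0.4899, 1.5154])}
side {'camera_matrix': array([[458.865 ,   0.    , 282.8928],
       [  0.    , 458.865 , 213.6621],
       [  0.    ,   0.    ,   1.    ]]), 'distortion': array([0.0147, 0.    , 0.    , 0.    , 0.    ]), 'rvec': array([ 0.6573, -2.6509,  1.1114]), 'tvec': array([0.4703, 0.2009, 0.9603])}
{'camera_matrix': array([[298.0651,   0.    , 280.3734],
       [  0.    , 298.0651, 215.0628],
       [  0.    ,   0.    ,   1.    ]]), 'distortion': array([-0.0638,  0.    ,  0.    ,  0.    ,  0.    ]), 'T_tool_cam': array([[-0.0007, -0.9589, -0.2836,  0.072 ],
       [ 1.    , -0.0008,  0.0004, -0.0009],
       [-0.0006, -0.2836,  0.9589, -0.1807],
       [ 0.    ,  0.    ,  0.    ,  1.    ]])}
```

View pics/top1.png

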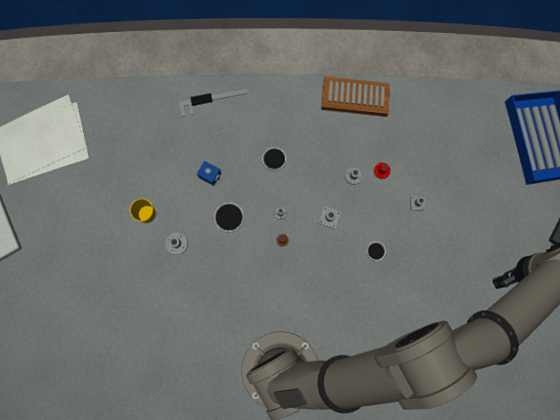

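View pics/side1.png

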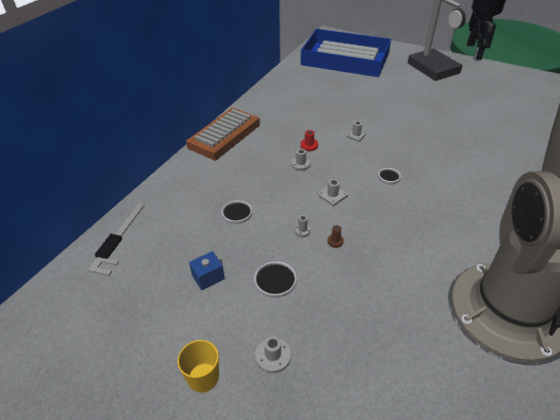

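Top view: round-flanged steel bushes are at about (281,213) small, (353,176) medium and (176,243) large. Square-flanged ones are at (329,216) and (418,202). The look-alikes are red (382,170) and brown (282,240). The dishes are at (376,250) small, (274,158) medium and (229,217) large. I'll confirm in an enlarged crop and measure.

```bash
cat > h.py <<'E'
from cell import *
import cv2,numpy as np
from scipy.spatial.transform import Rotation as R
np.set_printoptions(precision=4,suppress=True)
def T_wc(name,obs=None):
    c=optics.camera_params(name);T=np.eye(4)
    if name=="wrist":
        q=obs['ee_rot'];T[:3,:3]=R.from_quat([q[1],q[2],q[3],q[0]]).as_matrix();T[:3,3]=obs['position'];return T@c['T_tool_cam'],c
    T[:3,:3]=cv2.Rodrigues(c['rvec'])[0];T[:3,3]=c['tvec'];return np.linalg.inv(T),c
def plane(name,uv,z,obs=None):
    T,c=T_wc(name,obs)
    n=cv2.undistortPoints(np.array(uv,float).reshape(-1,1,2),c['camera_matrix'],c['distortion'])[:,0]
    r=np.c_[n,np.ones(len(n))]@T[:3,:3].T
    return T[:3,3]+r*((z-T[2,3])/r[:,2])[:,None]
def project(name,X,obs=None):
    T,c=T_wc(name,obs);W=np.linalg.inv(T)
    return cv2.projectPoints(np.array(X,float).reshape(-1,1,3),cv2.Rodrigues(W[:3,:3])[0],W[:3,3],c['camera_matrix'],c['distortion'])[0][:,0]
def cloud(name,d,obs=None):
    T,c=T_wc(name,obs);h,w=d.shape
    v,u=np.mgrid[:h,:w];n=cv2.undistortPoints(np.c_[u.ravel(),v.ravel()].astype(float).reshape(-1,1,2),c['camera_matrix'],c['distortion'])[:,0]
    P=np.c_[n,np.ones(len(n))]*d.reshape(-1,1)
    return (P@T[:3,:3].T+T[:3,3]).reshape(h,w,3)
def quat(yaw): # tool down, tool y at angle: R=Rz(yaw)*Rx(pi)
    q=(R.from_euler('z',yaw)*R.from_euler('x',np.pi)).as_quat();return [q[3],q[0],q[1],q[2]]
E
python3 - <<'E'
from h import *
p=np.load('top1p.npy');d=np.load('top1.npy')
cv2.imwrite('pics/crop.png',cv2.resize(p[135:270,110:450],None,fx=2.35,fy=2.35,interpolation=cv2.INTER_CUBIC))
C=cloud('top',d)
for n,uv,z in [('s',(281,213),.048),('m',(353,176),.048),('l',(176,243),.048),('sqB',(329,216),.048),('sqA',(418,202),.048),('red',(382,170),.048),('brown',(282,240),.048),('cup',(143,210),.075),('mag',(209,173),.05)]:
    u,v=uv;w=C[v-16:v+17,u-16:u+17].reshape(-1,3);w=w[(d[v-16:v+17,u-16:u+17]>0).ravel()]
    X=plane('top',[uv],z)[0];near=w[np.hypot(*(w-X)[:,:2].T)<.05];t=near[near[:,2]>.035];fl=near[(near[:,2]>.006)]
    print(n,X,'maxz',near[:,2].max(),'hub med',np.median(t,axis=0),len(t),'extent',np.ptp(fl[:,:2],axis=0),'mid',(fl.max(0)+fl.min(0))[:2]/2)
g=cv2.cvtColor(p,cv2.COLOR_BGR2GRAY)
for n,(u,v) in dict(ns=(376,250),nm=(274,158),nl=(229,217)).items():
    m=(g<45).astype(np.uint8);_,L,st,ce=cv2.connectedComponentsWithStats(m);k=L[v,u]
    e=plane('top',[(st[k,0]-.5,v),(st[k,0]+st[k,2]-.5,v)],.004)
    print(n,ce[k],st[k],plane('top',[ce[k]],.004)[0],'dia',np.linalg.norm(e[1]-e[0]),'depth z',np.median(C[v-3:v+4,u-3:u+4,2]))
E
```

```text
s [ 0.4716 -0.0037  0.048 ] maxz 0.05735728915065885 hub med [ 0.477  -0.0007  0.0464] 43 extent [0.063 0.084] mid [0.4729 0.0004]
m [ 0.5879 -0.2273  0.048 ] maxz 0.05536217969434487 hub med [ 0.5976 -0.2341  0.0469] 69 extent [0.0829 0.086 ] mid [ 0.5935 -0.2256]
l [0.3795 0.3138 0.048 ] maxz 0.056108863793260744 hub med [0.3848 0.3208 0.0471] 93 extent [0.0876 0.084 ] mid [0.3849 0.3138]
sqB [ 0.4622 -0.1497  0.048 ] maxz 0.05528145888363012 hub med [ 0.4646 -0.1534  0.047 ] 80 extent [0.0888 0.0725] mid [ 0.4662 -0.1523]
sqA [ 0.5057 -0.429   0.048 ] maxz 0.054205925232562846 hub med [ 0.5095 -0.4361  0.0463] 61 extent [0.0715 0.087 ] mid [ 0.498  -0.4306]
red [ 0.6077 -0.3195  0.048 ] maxz 0.05453330852595761 hub med [ 0.6177 -0.327   0.0468] 71 extent [0.0765 0.0871] mid [ 0.6075 -0.3202]
brown [ 0.389  -0.0065  0.048 ] maxz 0.05537519302876759 hub med [ 0.3926 -0.0065  0.0457] 43 extent [0.0683 0.0832] mid [ 0.382  -0.0056]
cup [0.4759 0.4133 0.075 ] maxz 0.07930077474040109 hub med [0.4839 0.4298 0.0625] 226 extent [0.0801 0.0758] mid [0.4779 0.4167]
mag [0.597  0.2182 0.05  ] maxz 0.061337069662333654 hub med [0.6003 0.2205 0.0486] 313 extent [0.0791 0.0798] mid [0.5986 0.2248]
ns [375.7676 250.773 ] [369 243  15  16 185] [ 0.3599 -0.2988  0.004 ] dia 0.04741186175443854 depth z 0.0032997475162857004
nm [273.7567 158.2933] [264 149  20  19 300] [0.6575 0.0181 0.004 ] dia 0.06391385111957362 depth z 0.004453647740273237
nl [228.5235 216.8216] [216 205  26  25 510] [0.4677 0.1594 0.004 ] dia 0.08138667046871297 depth z 0.00258680212112794
```

View pics/crop.png

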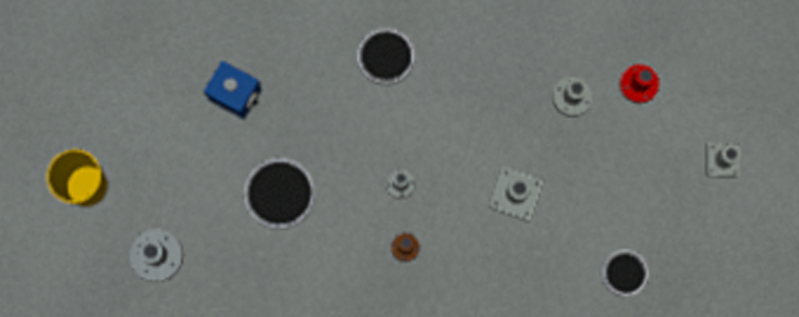

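The crop confirms it. Round grey flanges are at small (281,213), medium (353,176) and large (176,243). The two with square outlines, the red one and the brown one stay. Moving to hover over the small bush.

Run:
```python
from h import *
for n,xy,yaw in [('s',(.475,-.002),0),('ns',(.36,-.299),0),('m',(.596,-.232),np.pi/2),('m',(.596,-.232),-np.pi/2),('nm',(.6575,.018),np.pi/2),('nm',(.6575,.018),-np.pi/2),('l',(.384,.319),np.pi/4),('nl',(.468,.159),np.pi/4)]:
    print(n,yaw,*[planner.solve_ik([*xy,z],quat(yaw)) for z in (.016,.22)])
env.reach([.475,-.002,.20],quat(0))
claw.command_gripper(.045,40)
o=sensors.get_obs();p,d=optics.read_camera('wrist')
np.savez('w1.npz',p=p,d=d,pos=o['position'],q=o['ee_rot']);cv2.imwrite('pics/w1.png',p)
print(o['t'],o['position'],o['qpos'],o['grip_width'])
C=cloud('wrist',d,o);m=(d>0)&(abs(C[...,2]-.048)<.006)&(np.hypot(C[...,0]-.475,C[...,1]+.002)<.03)
v,u=np.nonzero(m);print(m.sum(),np.median(C[m],axis=0),(C[m].max(0)+C[m].min(0))/2,np.ptp(C[m],axis=0),u.min(),u.max(),v.min(),v.max())
```

```text
s 0 [ 0.0967  0.4323 -0.2684  2.1489  0.203   0.5836 -1.889 ] [ 0.2857  0.1487 -0.4521  1.9602  0.0747  1.0487 -1.7702]
ns 0 [ 0.573   0.411  -0.016   2.1787  0.0122  0.552  -1.0228] [ 0.5959  0.1074 -0.039   1.9972  0.0049  1.037  -1.0162]
m 1.5707963267948966 [ 0.5134  0.6443 -0.3313  1.7545  0.2789  0.7891  0.0459] [ 0.54    0.4223 -0.3627  1.5952  0.1598  1.1535  0.1415]
m -1.5707963267948966 [ 0.0568  0.6413  0.3014  1.7892 -0.2635  0.7505 -2.6458] [ 0.106   0.3998  0.2271  1.6278 -0.0973  1.1251 -2.7839]
nm 1.5707963267948966 [ 0.2542  0.7082 -0.5386  1.6969  0.4543  0.8639 -0.479 ] [ 0.2911  0.4915 -0.5901  1.5374  0.2856  1.1998 -0.3483]
nm -1.5707963267948966 [-0.8459  1.1166  1.2573  1.776  -1.1592  1.2017 -2.3624] [-0.8699  0.7665  1.2721  1.6198 -0.7515  1.3294 -2.6248]
l 0.7853981633974483 [-0.1384  0.6015 -0.8561  2.0652  0.6609  0.7703 -2.1926] [ 0.2291  0.447  -1.3187  1.8777  0.4685  1.1862 -2.0366]
nl 0.7853981633974483 [ 0.0924  0.5311 -0.6736  2.0845  0.5163  0.6944 -1.7071] [ 0.2949  0.2508 -0.8619  1.9014  0.2147  1.0846 -1.4383]
2.9 [ 0.475  -0.0021  0.2   ] [ 0.2723  0.1696 -0.4418  1.9854  0.0857  1.0042 -1.781 ] 0.0449167180866611
287 [ 0.4795 -0.001   0.048 ] [ 0.4793 -0.001   0.0462] [0.0213 0.0206 0.008 ] 271 289 179 198
```

View pics/w1.png

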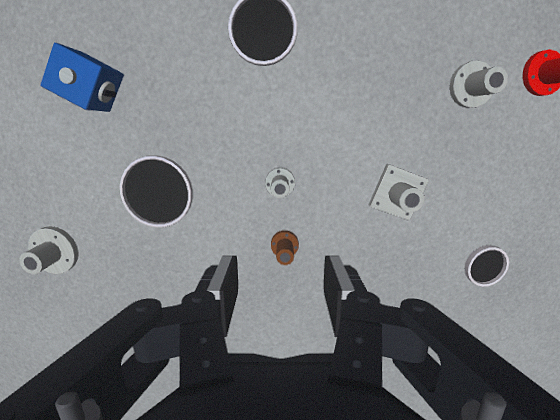

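The wrist view shows the small bush at (280,186), directly ahead of the fingers. Brown is at (285,250), sqB at (400,195), and all three dishes are visible. Wrist and top estimates agree to 2 mm. Picking the small bush.

```bash
cat >> h.py <<'E'
def shot(save=None):
    o=sensors.get_obs();p,d=optics.read_camera('wrist')
    if save: cv2.imwrite(f'pics/{save}.png',p)
    return o,p,d
def hub(xy,s,r=.03):
    o,p,d=s;C=cloud('wrist',d,o);m=(d>0)&(abs(C[...,2]-.048)<.006)&(np.hypot(C[...,0]-xy[0],C[...,1]-xy[1])<r)
    P=C[m];print('hub',len(P),'med',np.median(P,axis=0),'ptp',np.ptp(P,axis=0));return ((P.max(0)+P.min(0))/2)[:2]
def dish(xy,r,s):
    o,p,d=s;g=cv2.cvtColor(p,cv2.COLOR_BGR2GRAY);_,L,st,ce=cv2.connectedComponentsWithStats((g<75).astype(np.uint8))
    a=np.linspace(0,2*np.pi,72,endpoint=False);xy=np.array(xy,float)
    u,v=project('wrist',[[*xy,.004]],o)[0].round().astype(int);k=L[v,u]
    for _ in range(4):
        q=[project('wrist',np.c_[xy[0]+r*np.cos(a),xy[1]+r*np.sin(a),0*a+z],o).astype(np.float32) for z in(.004,.010)]
        A,poly=cv2.intersectConvexConvex(*q);M=cv2.moments(poly);c=[M['m10']/M['m00'],M['m01']/M['m00']]
        P=plane('wrist',[ce[k],c],.004,o);xy=xy+(P[0]-P[1])[:2]
    print('dish',xy,'area',st[k,4],'model',A,'px',ce[k]);return xy
def pick(xy,yaw,open_,N,z=.017):
    q=quat(yaw);claw.command_gripper(open_,N)
    env.reach([*xy,.085],q)
    print('touch',env.servo_line([*xy,z],feed=.1,force_limit=10))
    claw.command_gripper(0.0,N);o=sensors.get_obs();print('grip',o['grip_width'],o['gripper_force'],o['position'],o['wrist_force'])
    env.servo_line([*xy,.15],feed=.2);o=sensors.get_obs();print('lifted',o['t'],o['grip_width'],o['wrist_force'])
def place(xy,yaw,open_,z=.021):
    q=quat(yaw);env.reach([*xy,.07],q)
    env.servo_line([*xy,z+.004],feed=.1)
    print('contact',env.servo_line([*xy,z-.004],feed=.02,force_limit=5));print(sensors.get_obs()['position'])
    claw.command_gripper(open_);env.servo_line([*xy,.12],feed=.15);o=sensors.get_obs();print('placed',o['t'],o['grip_width'],o['wrist_force'])
E
python3 - <<'E'
from h import *
w=np.load('w1.npz');s=(dict(position=w['pos'],ee_rot=w['q']),w['p'],w['d'])
for xy in [(.596,-.232),(.384,.319),(.4645,-.1535)]: print(hub(xy,s))
for xy,r in [((.36,-.299),.027),((.6575,.018),.035),((.468,.159),.043)]: dish(xy,r,s)
pick((.479,-.001),0,.045,40)
env.reach([.36,-.299,.19],quat(0)); dish((.36,-.299),.027,shot('w2'));print(sensors.get_obs()['t'])
E
```

```text
hub 576 med [ 0.5998 -0.2312  0.048 ] ptp [0.0279 0.0282 0.0083]
[ 0.6001 -0.2328]
hub 448 med [0.3854 0.3195 0.0476] ptp [0.0306 0.0318 0.008 ]
[0.3844 0.3209]
hub 533 med [ 0.4675 -0.153   0.048 ] ptp [0.0294 0.0301 0.0082]
[ 0.4666 -0.1544]
dish [ 0.3597 -0.2968] area 782 model 817.6815795898438 px [486.7174 265.8414]
dish [0.6556 0.0191] area 3010 model 3138.07763671875 px [262.1249  28.5186]
dish [0.4678 0.1603] area 3108 model 3181.573486328125 px [155.6338 190.7011]
touch False
grip -0.00021782077001676595 0.0 [ 0.4791 -0.001   0.0171] [0.0396 0.3614 0.2473]
lifted 5.85 3.4714805825322594e-05 [-0.22    0.7977 -0.6988]
dish [ 0.3599 -0.2969] area 1366 model 1424.5223388671875 px [280.3741 187.3777]
7.125
```

View pics/w2.png

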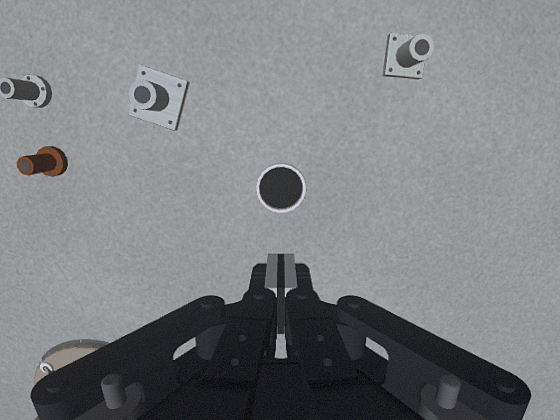

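Missed: the fingers closed on nothing, and the bush still stands at (30,90) in the wrist view. Checking where it is now and whether the TCP frame agrees with the picture.

Run:
```python
from h import *
o,p,d=shot();print(o['position'],o['ee_rot'],o['qpos'])
T,c=T_wc('wrist',o);print('tcp px',project('wrist',[o['position']],o),'cam',T[:3,3])
C=cloud('wrist',d,o);print('finger tip cloud', [(v,C[v,281],d[v,281],C[v,272],d[v,272]) for v in (256,262,270,280,290)])
p,dt=optics.read_camera('top');np.save('top2p.npy',p);cv2.imwrite('pics/top2.png',cv2.resize(p[150:300,230:480],None,fx=3,fy=3,interpolation=cv2.INTER_CUBIC))
Ct=cloud('top',dt)
m=(dt>0)&(abs(Ct[...,2]-.048)<.01)&(np.hypot(Ct[...,0]-.477,Ct[...,1])<.05);print('small now (top)',np.median(Ct[m],axis=0),m.sum())
m=(dt>0)&(Ct[...,2]>.1)&(np.hypot(Ct[...,0]-.36,Ct[...,1]+.3)<.15);print('gripper (top)',m.sum(),np.median(Ct[m],axis=0))
```

```text
[ 0.3609 -0.2976  0.1896] [-0.0004  1.      0.0013 -0.0001] [ 0.8131  0.1552 -0.2822  2.0208  0.0513  0.973  -1.063 ]
tcp px [[281.4813 241.9633]] cam [ 0.4326 -0.2968  0.3703]
finger tip cloud [(256, array([ 0.371 , -0.2971,  0.2339]), np.float32(0.14821231), array([ 0.3711, -0.2927,  0.2341]), np.float32(0.14796227)), (262, array([ 0.3712, -0.2971,  0.2413]), np.float32(0.14110494), array([ 0.3718, -0.2929,  0.2425]), np.float32(0.13975114)), (270, array([ 0.3721, -0.2971,  0.2514]), np.float32(0.1311577), array([ 0.3715, -0.2931,  0.2501]), np.float32(0.1325659)), (280, array([ 0.3721, -0.2971,  0.2602]), np.float32(0.12266909), array([ 0.371 , -0.2933,  0.2583]), np.float32(0.12479888)), (290, array([ 0.3699, -0.2971,  0.2645]), np.float32(0.11920817), array([ 0.3721, -0.2936,  0.2681]), np.float32(0.115073286))]
small now (top) [ 0.4784 -0.0007  0.0471] 40
gripper (top) 4271 [ 0.3211 -0.2595  0.6258]
```

View pics/top2.png

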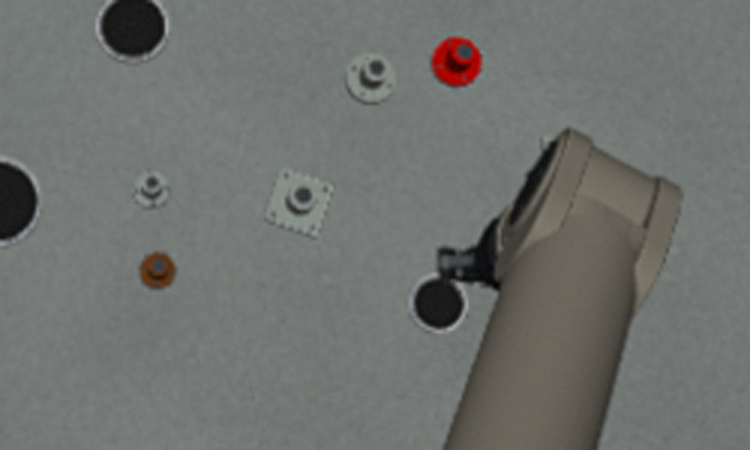

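The wrist depth puts the real fingertips at z≈0.232 while the reported TCP is at 0.190, so the fingers end about 42 mm short of the stated TCP. x and y agree. That explains closing above the 48 mm hub. The bush is unmoved. I'll confirm with a gentle force-limited probe of bare bench.

Run:
```python
from h import *
q=quat(0);xy=(.44,-.33)
env.servo_line([*xy,.10],feed=.25)
env.servo_line([*xy,.005],feed=.12,force_limit=5)
print('contact',env.servo_line([*xy,-.055],feed=.02,force_limit=4))
o=sensors.get_obs();print(o['t'],o['position'],o['wrist_force'])
env.servo_line([*xy,.10],feed=.25);print(sensors.get_obs()['t'])
```

```text
contact True
10.775 [ 0.44  -0.33  -0.038] [-1.598   0.1225  6.0313]
11.4833
```

Bench contact came at a reported z of −0.038, which confirms the offset. I'll apply it and redo the pick.

```bash
sed -i 's/z=\.017/z=-.022/; s/z=\.021/z=-.018/; s/\[\*xy,\.085\]/[*xy,.05]/; s/\[\*xy,\.15\]/[*xy,.11]/; s/\[\*xy,\.07\],q/[*xy,.04],q/; s/\[\*xy,\.12\]/[*xy,.09]/' h.py
python3 - <<'E'
from h import *
claw.command_gripper(.045,40)
env.reach([.475,-.002,.12],quat(0))
pick((.479,-.001),0,.045,40)
env.reach([.36,-.297,.14],quat(0)); dish((.36,-.297),.027,shot('w3'));print(sensors.get_obs()['t'])
E
```

```text
touch False
grip 0.021100246117512357 38.949392437934875 [ 0.4796 -0.0011 -0.0212] [-0.7653 -1.065   6.4176]
lifted 15.8417 0.020472292494835783 [-0.7517 -0.3171 -2.6672]
dish [ 0.3599 -0.2969] area 1778 model 1857.712646484375 px [282.1524 196.3566]
17.1083
```

View pics/w3.png

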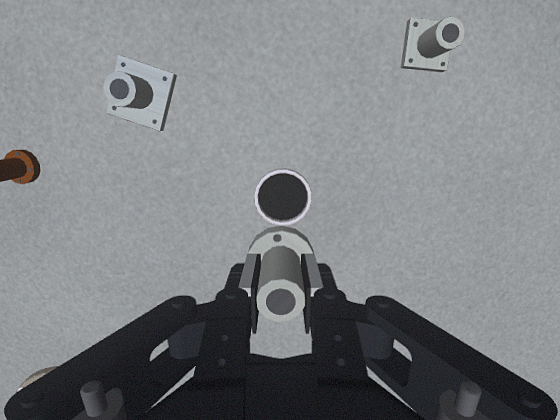

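The small bush is held upright at (280,270), with the dish at (282,196) as measured. Placing it, then picking the medium one.

Run:
```python
from h import *
place((.360,-.297),0,.045)
s=shot('w4');print(hub((.36,-.297),s,.025))
env.reach([.60,-.232,.12],quat(np.pi/2))
s=shot();m=hub((.60,-.2325),s);print(m,sensors.get_obs()['t'])
```

```text
contact True
[ 0.3608 -0.2976 -0.0172]
placed 19.8167 0.04482227325882847 [-0.051  -0.162   0.6877]
hub 648 med [ 0.3618 -0.2968  0.0519] ptp [0.0215 0.021  0.0115]
[ 0.3608 -0.2967]
hub 770 med [ 0.6002 -0.2324  0.0481] ptp [0.0267 0.0277 0.0081]
[ 0.6003 -0.2336] 20.9417
```

View pics/w4.png

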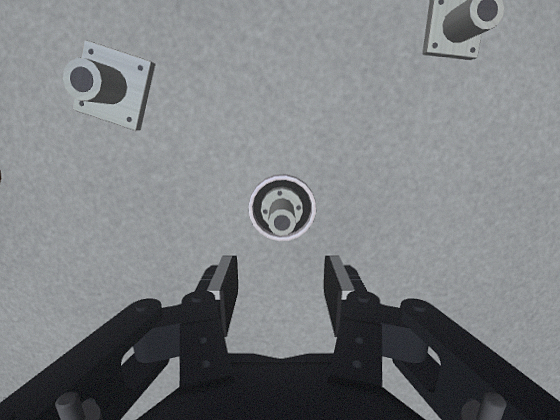

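The small bush is upright and centred in its dish at (282,205), hub top z 0.052 as expected. On to the medium bush.

Run:
```python
from h import *
y=np.pi/2
pick((.6003,-.2328),y,.05,50,z=-.019)
o=sensors.get_obs()
if o['grip_width']>.02:
    env.reach([.656,.019,.14],quat(y)); n=dish((.656,.019),.035,shot())
    if np.hypot(*(n-[.656,.019]))<.005:
        place(n,y,.05,z=-.015)
        s=shot('w5');print(hub(n,s,.025),sensors.get_obs()['t'])
```

```text
touch False
grip 0.026490313065743284 49.49821472167969 [ 0.6011 -0.233  -0.018 ] [-0.6198  0.4698  4.8578]
lifted 23.5083 0.026813500398282793 [-0.6564  0.664  -2.8529]
dish [0.6564 0.0222] area 2755 model 3208.645263671875 px [281.5775 190.2951]
contact True
[ 0.6571  0.0224 -0.014 ]
placed 27.2167 0.05032781100474369 [0.0375 0.2163 0.7303]
hub 1030 med [0.6562 0.0233 0.052 ] ptp [0.0272 0.0275 0.0118]
[0.6566 0.022 ] 27.2667
```

View pics/w5.png

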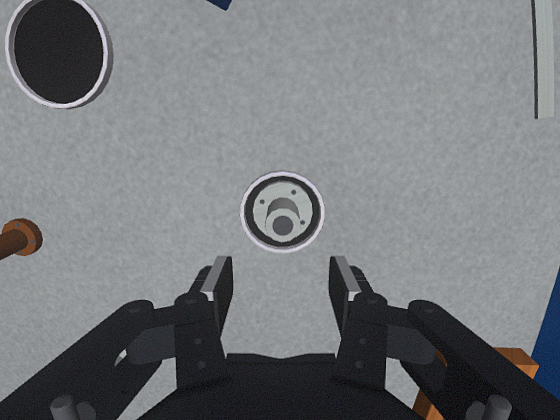

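The medium bush sits in its dish at (282,210), flange inside the rim all round. Now the large one.

Run:
```python
from h import *
y=np.pi/4
env.servo_line([.6566,.022,.13],feed=.25)
env.reach([.468,.160,.13],quat(y)); n=dish((.468,.160),.043,shot())
env.reach([.3845,.320,.12],quat(y)); m=hub((.3845,.320),shot()); print(m)
assert np.hypot(*(m-[.3845,.320]))<.005 and np.hypot(*(n-[.468,.160]))<.004
pick(m,y,.055,70,z=-.019)
assert sensors.get_obs()['grip_width']>.025
env.reach([*n,.11],quat(y)); place(n,y,.055,z=-.015)
print(hub(n,shot('w6'),.025),sensors.get_obs()['t'])
```

```text
dish [0.4674 0.1606] area 4906 model 5054.6474609375 px [279.4376 197.0667]
hub 996 med [0.3842 0.3229 0.048 ] ptp [0.0314 0.0315 0.0081]
[0.3836 0.3224]
touch False
grip 0.03055154672796846 68.70202302932739 [ 0.3842  0.3227 -0.018 ] [-1.1832 -1.89    7.1772]
lifted 31.9667 0.030241072209213363 [ 0.4124 -0.1929 -3.4687]
contact True
[ 0.4683  0.1609 -0.014 ]
placed 35.2833 0.05511363698914639 [-0.188  -0.7359  0.0683]
hub 1343 med [0.4683 0.1621 0.052 ] ptp [0.0311 0.0313 0.0119]
[0.4673 0.1612] 35.3333
```

View pics/w6.png

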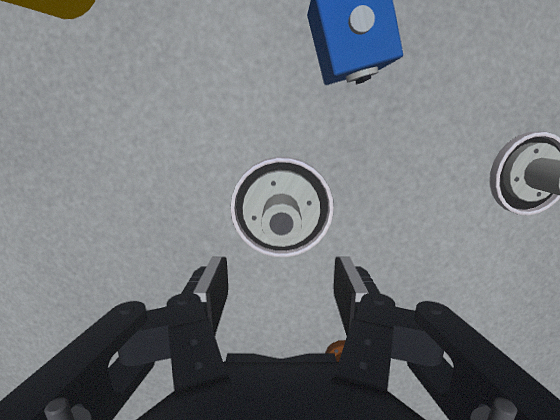

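The large bush is upright and centred in its dish at (282,207). A final overview before handing in.

Run:
```python
from h import *
env.servo_line([.467,.161,.2],feed=.25)
p,d=optics.read_camera('side');cv2.imwrite('pics/side2.png',p);print(sensors.get_obs()['t'])
```

```text
35.975
```

View pics/side2.png

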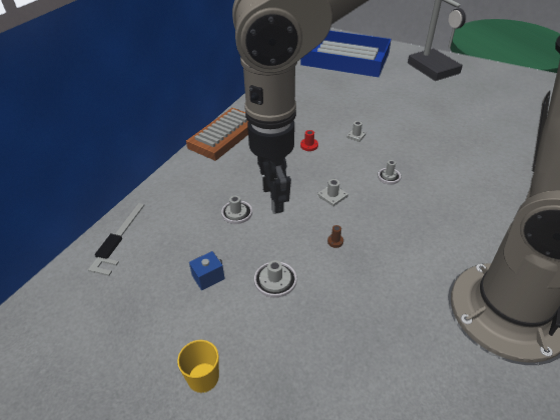

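The side view shows all three bushes upright in their dishes at (389,172), (236,208) and (275,275). Everything else is where it was in the first picture.

```bash
python3 -c "
from cell import *
print(close_job())"
```

```text
the job is handed in; nothing more can be done
None
```

The three round-flanged bushes stand upright in the dishes of their own size, the medium about 3 mm off centre, and the job is handed in after about 36 s; the first grasp closed on air because the fingertips end about 38 mm short of the stated TCP, which I corrected for, and nothing else on the bench was moved.

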